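Unclip the filter housing cover

ROBOT

A 7-joint arm with a two-finger parallel gripper is mounted at the origin on a cart in front of the work surface, level with it; the furniture and walls round the work are solid. World frame = base frame: x ahead of the robot, y to its left, z up, the work surface at z = 0. Lengths are in m, angles in rad, forces in N, time in s.
With the tool pointing down it reaches from about 0.4 to 0.85 m from the base axis. Payload 4.5 kg.
Tool frame: the origin (TCP) lies at the very end of the fingers, on their centre line; the grasp point (between the pads) lies 19 mm behind it; z points along the fingers, x is the direction in which the jaws open and shut, and the axes are right-handed (so a half turn about z gives the same grasp; the last joint's range is limited). The gripper opens to 88 mm and grips with 3 to 60 N. Pads are 18 mm wide; open, the fingers measure 123 mm over their backs; the gripper's body (75 mm by 187 mm) begins 45 mm behind the grasp point.
Start: joints at [-1.28, 0.689, -0.195, 1.565, 0.157, 0.902, -0.215], TCP at [0.159, 0.605, 0.239] pointing down, gripper open.
Joint ranges: [-3.01, 3.01], [-0.46, 2.08], [-1.47, 1.51], [0.13, 2.56], [-1, 4.14], [0.04, 2.09], [-2.66, 2.66]. Speed limits (rad/s): [2.57, 2.57, 3.14, 3.14, 3.14, 3.14, 3.14].

INTERFACE

Orientations are given as a unit quaternion [x, y, z, w].
In Python, from plant import manip, read_camera, order gives the robot as it stands. The module is installed in compiled form; this text tells all that it offers.
- The arm moves only by the tool move_arm, never from a script. Its argument "rows" is a list of rows, each a list of 3 entries, a list of its own where there are three numbers: the shift along the world's x, y, z in mm, then the turn, a rotation vector about the world's x, y, z in degrees, then the finger opening in mm, from 0 to 88.1. A call has 1 to 5 rows; each row shifts and turns the commanded pose from where the row before left it; what a row does not reach is not made up. A row lasts 1/8 s, in which the tool goes at most 62.5 mm and 10.7 degrees, less where a joint would pass 70% of its speed; a pose out of reach is approached as far as the arm can. A call with a gripper value outside its range is refused whole. The fingers move at their own pace and stop on an object; "squeeze" is the grip in N (left out, the last holds). Time passes only in rows, so rows that do not move let the fingers close. It gives the time, the measured TCP pose, the force and the opening at its end, in the units of the state.
- manip.sense(): the state, without advancing time (a new reading comes with each control period).
- read_camera(name): name is "side" or "top" or "wrist"; returns a dict with "color" (400x640x3 uint8, red, green, blue), "fx", "fy", "cx", "cy" (pixels), "distortion" ([k1, k2, p1, p2, k3] as OpenCV has them; the pictures are not rectified), "position" and "orientation" of the camera in the world. Camera axes: x right, y up, looking along -z (the intrinsics and any distortion apply to the point x, -y, -z); pixel columns grow to the right and rows downward; lengths in m; the calibration is good to about 2 mm. A picture is of the moment at which its call begins. There is no depth.
- order.sign_off(): hands the job in, once; it reports no verdict.
The state is a dict: "t": time; "joints": joint angles; "joint_vel": joint speeds; "joint_efforts": joint torques, N m; "tcp_pos": TCP position; "tool_rot": TCP orientation; "contact_force": force on the tool from outside, world axes, zero at the start; "torque": the same for the moment, N m; "gripper_width": finger opening in m.
Only numpy, scipy, OpenCV 4.12 (cv2) and the standard library are available. Lean on these libraries where they do the work, as an engineer would, in place of code of your own. Each camera call takes 0.05 s, during which the arm holds its last target.

TASK

Open the air-filter housing whose cover has the orange snap tabs: squeeze the two orange tabs together between the fingers to unlatch the cover, lift it straight off, and set it down inside the grey parts tray, flat and right way up with its long side along the tray, before letting it go. Leave the cover with the blue tabs clipped on.

Things in the scene. Friction and masses are not known exactly. Their poses are not given: they have to be found in the camera images.
- orange_cover_grip (a point): Grasp point of the white clip-on cover (plate 56 x 84 x 4 mm, 16 mm skirt below, 0.1 kg) with two upright orange tabs 20 mm wide (x), 30 mm high, outer faces 50 mm apart across y. The point lies midway between the tabs, 24 mm above the plate, 6 mm below the tab tops, 44 mm above the cover's lowest edge. z up; the tabs are squeezed along y, the cover's long side.
- orange_housing: Grey air-filter housing under that cover, 84 (x) x 124 (y) x 56 mm high, fixed to the bench, with a black hose stub on either end (152 mm over both). Origin: centre of its underside, z up. The cover's plate lies on its top, the skirt inside; hooks under the rim hold the cover down until each tab is pushed in 6.5 mm. Lift 16 mm to clear the rim.
- orange_cover_left (a joint): Inward travel of the orange tab on the cover's +y side: 0 at rest (hooked), 0.010 m fully squeezed. A spring pushes it out, 1.4 N at rest to 4.9 N fully in: a grip of 10 to 20 N squeezes both tabs fully (outer faces then 30 mm apart) and holds the cover firmly.
- orange_cover_right (a joint): The same for the orange tab on the cover's -y side.
- tray_floor (a point): Centre of the inner floor of the grey parts tray, fixed to the bench. Inside it is 80 mm (x) by 140 mm (y); its walls, 5 mm thick, rise 20 mm above this floor, which is 2 mm above the bench. y runs along its long side, z is up.
- blue_cover_grip (a point): The same point on the other cover, alike but with blue tabs, on a like housing: leave it clipped on. (Elsewhere: a lamp on a frame hangs over the bench's left part, its lowest point 0.52 m above the bench near x 0.51, y 0.42: keep the arm low or drawn back when passing it.)
There are look-alikes about, which are no part of the job. What is shaped like the part that bears orange_cover_grip but purple is not meant.

How it is judged:
On the way, in this order (a step that is already met when the one before it is completed fails the run):
1. both orange tabs are squeezed in while the cover is still on its housing (value of joint each of orange_cover_left, orange_cover_right above 0.005 m and distance of orange_cover_grip from where it was at the start of the episode below 0.012 m), for 0.1 s.
2. the cover is lifted clear of its housing (height (world z) of orange_cover_grip above 0.105 m), for 0.1 s.
3. the cover is down inside the tray, still held by its squeezed tabs (z of orange_cover_grip in the frame of tray_floor below 0.064 m and horizontal distance between orange_cover_grip and tray_floor below 0.06 m and value of joint each of orange_cover_left, orange_cover_right above 0.003 m), for 0.05 s.
At the end, for the whole second after the job is handed in: The cover with the orange tabs rests on the tray's floor inside its walls, right way up and flat (within about 8 degrees, not more than 5 mm above the floor), let go so that both tabs have sprung out; the blue cover is still clipped on where it was (within 15 mm) (x of orange_cover_grip in the frame of tray_floor between -0.022 and 0.022 m and y of orange_cover_grip in the frame of tray_floor between -0.035 and 0.035 m and z of orange_cover_grip in the frame of tray_floor between 0.035 and 0.049 m and angle between orange_cover_grip's own z axis and vertical below 0.15 rad and value of joint each of orange_cover_left, orange_cover_right below 0.003 m and distance of blue_cover_grip from where it was at the start of the episode below 0.015 m); the robot touches nothing.
It fails at once if the cover with the blue tabs is pulled off or shoved (distance of blue_cover_grip from where it was at the start of the episode above 0.015 m).
It also fails if it takes over 40 s, if anything falls off the work surface, if the arm or the gripper's body presses on something with over 40 N, if the wrist force passes 120 N, or if a joint passes its speed limit or range.

## Working session

There is one attempt and no reset: what is moved stays moved. The work goes in short steps, Python scripts to look and compute and a tool call to move; the robot and the scene stay as the last step left them, time stands still between calls to the robot, and variables do not carry over. Pictures are saved under pics/ and viewed, and the job is handed in when it is done.

Besides the shell and the picture viewer there is one more tool, called after "Emit:" by a JSON object that holds its "api" and its "payload", one argument or row to a line. move_arm: Moves the arm, as the interface text tells. Its arguments: {"type":"object","properties":{"rows":{"type":"array"},"squeeze":{"type":"number"}},"required":["rows"]}

```bash
mkdir -p pics; cat > h.py <<'E'
import numpy as np, cv2, pickle
from scipy.spatial.transform import Rotation as R
def grab(n,fn):
    from plant import read_camera
    c=read_camera(n); pickle.dump(c,open(fn+'.pkl','wb')); cv2.imwrite('pics/'+fn+'.png',c['color'][:,:,::-1]); return c
def K(c): return np.array([[c['fx'],0,c['cx']],[0,c['fy'],c['cy']],[0,0,1.]])
def px(c,p):
    p=np.atleast_2d(p).astype(float); q=R.from_quat(c['orientation']).inv().apply(p-np.array(c['position']))*[1,-1,-1]
    return cv2.projectPoints(q,np.zeros(3),np.zeros(3),K(c),np.array(c['distortion'],float))[0][:,0]
def onz(c,uv,z):
    uv=np.array(uv,float).reshape(-1,1,2); n=cv2.undistortPoints(uv,K(c),np.array(c['distortion'],float))[:,0]
    d=R.from_quat(c['orientation']).apply(np.c_[n[:,0],-n[:,1],-np.ones(len(n))]); o=np.array(c['position'])
    return o+d*((z-o[2])/d[:,2])[:,None]
def ld(fn): return pickle.load(open(fn+'.pkl','rb'))
E
python3 - <<'E'
from h import *
from plant import manip
for n in ['side','top','wrist']:
    c=grab(n,n+'0'); print(n,c['position'],R.from_quat(c['orientation']).as_matrix().round(2).tolist(),c['fx'],c['distortion'])
print(manip.sense())
E
```

```text
side [ 0.14317543 -0.81180402  0.64315187] [[0.94, 0.18, -0.28], [-0.33, 0.52, -0.79], [0.01, 0.84, 0.55]] 446.23117392174504 [0.02424608 0.         0.         0.         0.        ]
top [0.22961399 0.0127528  1.18655176] [[0.03, 0.98, -0.18], [-1.0, 0.03, 0.03], [0.04, 0.17, 0.98]] 455.0869139475179 [-0.05162154  0.          0.          0.          0.        ]
wrist [0.08647427 0.622567   0.38443043] [[0.25, -0.93, -0.28], [0.97, 0.24, 0.07], [-0.0, -0.29, 0.96]] 298.60832920890243 [-0.04419141  0.          0.          0.          0.        ]
{'t': 0.15, 'joints': array([-1.28017689,  0.68978488, -0.19451571,  1.56608646,  0.15732738,
        0.90251048, -0.21509502]), 'joint_vel': array([ 0.00152192, -0.00241583, -0.00131437, -0.00076425,  0.00122431,
       -0.00220929, -0.00033213]), 'joint_efforts': array([-1.59185700e-03, -5.27859843e+01, -1.26841497e+00, -1.53585023e+01,
       -5.24773740e-02,  3.92109665e-03,  1.11002244e-04]), 'tcp_pos': array([0.15868057, 0.6040284 , 0.23810298]), 'tool_rot': array([ 7.91811679e-01,  6.10764911e-01, -5.10221029e-04,  4.77651143e-04]), 'contact_force': array([0.65097079, 0.48841874, 0.56319625]), 'torque': array([0.00472382, 0.03593507, 0.0076714 ]), 'gripper_width': 0.08805373972569648}
```

View pics/top0.png

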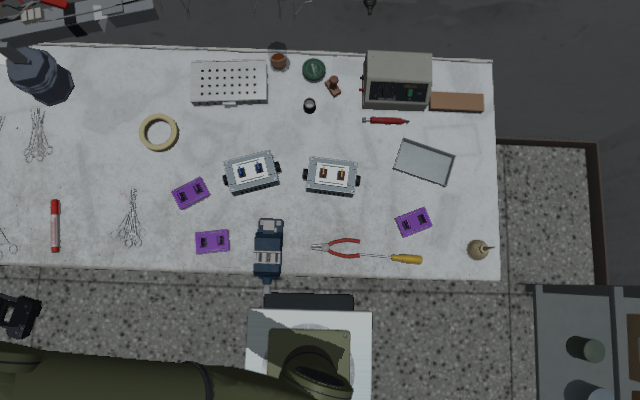

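View pics/side0.png

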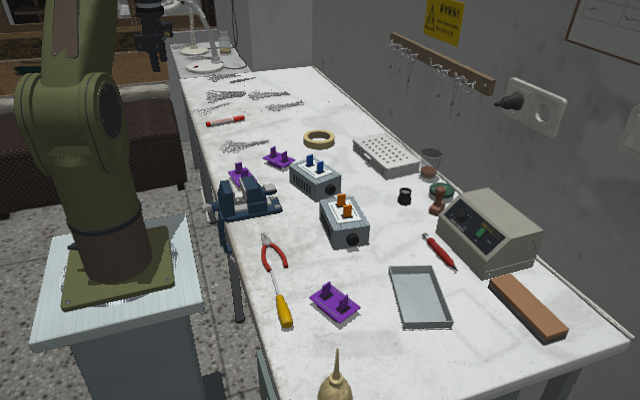

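View pics/wrist0.png

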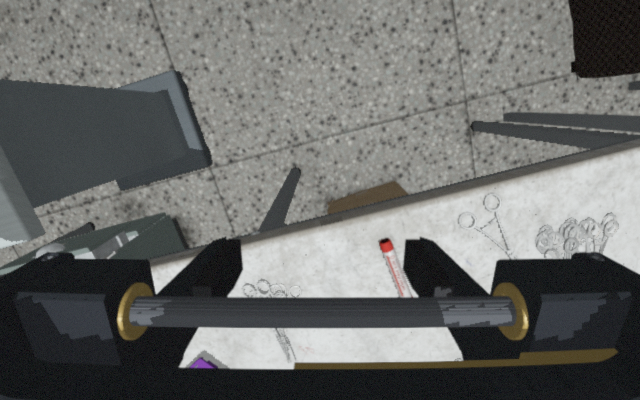

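Top picture: candidate covers are orange-tabbed on a housing at (332,176), blue-tabbed at (252,172), and loose purple ones at (190,193), (212,241), (413,222). The tray is at (424,162), and the side view shows the orange tabs at (343,205). The one at (332,176) fits, so I'll enlarge it to confirm.

```bash
python3 - <<'E'
from h import *
a=cv2.imread('pics/top0.png')[130:220,290:470]; b=cv2.imread('pics/side0.png')[180:340,300:460]
cv2.imwrite('pics/crop1.png',cv2.resize(a,None,fx=4.4,fy=4.4,interpolation=cv2.INTER_CUBIC)); cv2.imwrite('pics/crop2.png',cv2.resize(b,None,fx=3.7,fy=3.7,interpolation=cv2.INTER_CUBIC))
E
```

```text
(no output)
```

View pics/crop1.png

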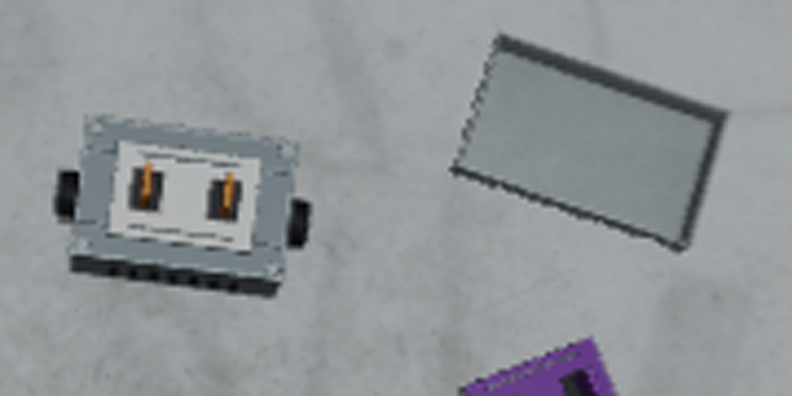

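View pics/crop2.png

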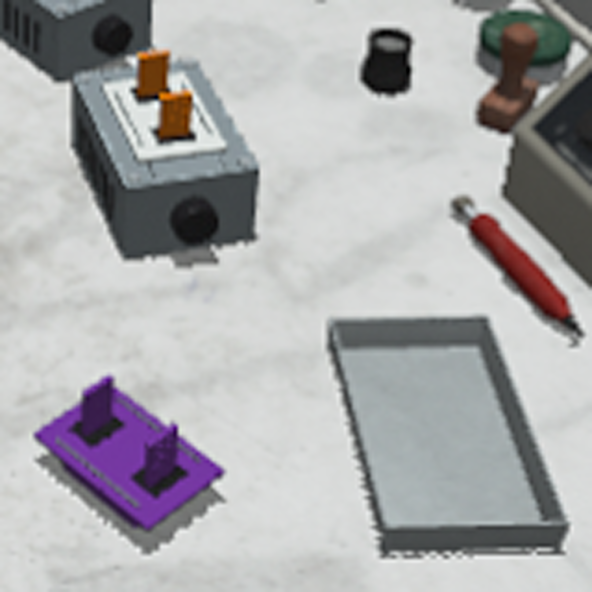

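```bash
cat > fit.py <<'E'
from h import *
from scipy.optimize import least_squares
def fit(obs,hx,hy,z,x0):
    # obs list of (cam, pix list in order (+-x,+-y): --,+-,++,-+)
    L=np.array([[-hx,-hy],[hx,-hy],[hx,hy],[-hx,hy]])
    def w(p):
        c,s=np.cos(p[2]),np.sin(p[2]); return np.c_[L@np.array([[c,s],[-s,c]])+p[:2],np.full(4,z)]
    f=lambda p: np.concatenate([(px(c,w(p))-u).ravel() for c,u in obs])
    r=least_squares(f,x0,loss='soft_l1'); return r.x,f(r.x).reshape(-1,4,2).round(1).tolist(),w
def un(p,k,o): return (np.array(p,float)+.5)/k-.5+np.array(o)
E
python3 - <<'E'
from fit import *
t,s=ld('top0'),ld('side0')
T=lambda p:un(p,4.4,(290,130)); S=lambda p:un(p,3.7,(300,180))
# top image: +x up, +y left
P=[(250,248),(260,158),(120,140),(110,230)]
H=[(277,278),(300,143),(85,117),(75,255)]
Y=[(685,250),(727,113),(500,35),(452,170)]
YS=[(382,528),(567,525),(487,318),(330,320)]
print(onz(t,T(P),.06).round(4).tolist(), onz(s,S([(142,158),(225,148)]),.06).round(4).tolist())
for nm,o,a in [('plate',[(t,T(P))],(.028,.042,.06)),('hous',[(t,T(H))],(.042,.062,.056)),('trayT',[(t,T(Y))],(.045,.075,.022)),('trayS',[(s,S(YS))],(.045,.075,.022)),('tray',[(t,T(Y)),(s,S(YS))],(.045,.075,.022))]:
    x,r,_=fit(o,*a,[.6,0,-.1]); print(nm,x.round(4),np.degrees(x[2]).round(1),r)
E
```

```text
[[0.4621, -0.0814, 0.06], [0.5156, -0.0862, 0.06], [0.5233, -0.0047, 0.06], [0.4698, -0.0006, 0.06]] [[0.4623, -0.0821, 0.06], [0.5134, -0.089, 0.06]]
plate [ 0.4927 -0.0432 -0.0915] -5.2 [[[0.4, 0.4], [0.5, -0.4], [-0.3, -0.5], [-0.7, 0.4]]]
hous [ 0.4913 -0.0432 -0.0847] -4.9 [[[1.5, 0.7], [-0.5, -0.5], [0.4, -0.3], [-1.2, 0.2]]]
trayT [ 0.5434 -0.2906 -0.3054] -17.5 [[[0.5, 0.2], [0.2, 0.3], [-0.9, -0.2], [-0.0, -0.3]]]
trayS [ 0.5445 -0.2936 -0.3096] -17.7 [[[-0.1, 0.3], [0.2, 0.3], [0.4, -0.5], [-0.5, -0.4]]]
tray [ 0.5443 -0.2927 -0.307 ] -17.6 [[[1.3, -0.1], [1.0, 0.1], [-0.1, -0.6], [0.7, -0.6]], [[-0.3, -0.0], [-0.1, -0.1], [-0.0, -0.8], [-0.9, -0.6]]]
```

The crop shows orange tabs on a white cover clipped to the housing (crop1 about (150,190) and (225,195)). The purple one has no housing, so this is the right cover. Plate centre is about (0.492, -0.0435) with yaw -5°. The tray is about (0.544, -0.292) with yaw -17.5°. I'll approach low and drawn in.

Emit:
{"api": "move_arm", "payload": {
  "rows": [
    [[17,-50,-10],[0,0,0],88],
    [[17,-50,-10],[0,0,0],88],
    [[17,-50,-10],[0,0,0],88],
    [[45,-27,0],[0,0,0],88],
    [[45,-27,0],[0,0,0],88]
  ],
  "squeeze": 15
}}

```text
t: 0.78
tcp_pos: [0.3005, 0.3995, 0.2087]
tool_rot: [0.791, 0.611, -0.0, -0.0]
contact_force: [1.0, 1.0, 0.6]
gripper_width: 0.0881
```

Emit:
{"api": "move_arm", "payload": {
  "rows": [
    [[40,-40,0],[0,0,3],88],
    [[40,-40,0],[0,0,3],88],
    [[30,-45,0],[0,0,3],88],
    [[30,-45,0],[0,0,0],88],
    [[20,-50,0],[0,0,0],88]
  ]
}}

```text
t: 1.4
tcp_pos: [0.4611, 0.1792, 0.2086]
tool_rot: [0.742, 0.671, 0.001, -0.0]
contact_force: [0.8, 0.2, -0.1]
gripper_width: 0.088
```

Emit:
{"api": "move_arm", "payload": {
  "rows": [
    [[20,-50,0],[0,0,0],88],
    [[10,-50,0],[0,0,0],88],
    [[2,-45,0],[0,0,0],88],
    [[0,-45,0],[0,0,0],88],
    [[0,-30,0],[0,0,0],88]
  ]
}}

```text
t: 2.02
tcp_pos: [0.4913, -0.0421, 0.2085]
tool_rot: [0.742, 0.67, -0.001, 0.0]
contact_force: [0.4, 0.4, 1.1]
gripper_width: 0.0878
```

```bash
python3 - <<'E'
from h import *
from plant import manip
for n in ['side','top','wrist']: grab(n,n+'1')
s=manip.sense(); print(s['t'],s['tcp_pos'],s['tool_rot'],R.from_quat(s['tool_rot']).as_matrix().round(3).tolist(),s['joints'])
E
```

```text
2.175 [ 0.49148164 -0.04108222  0.20855028] [ 7.42745318e-01  6.69573968e-01 -3.06539574e-04 -4.47335250e-06] [[0.103, 0.995, -0.0], [0.995, -0.103, -0.0], [-0.0, -0.0, -1.0]] [ 0.22044743  0.58175656 -0.36171734  1.98303299  0.33480446  0.63462911
  1.10827778]
```

View pics/wrist1.png

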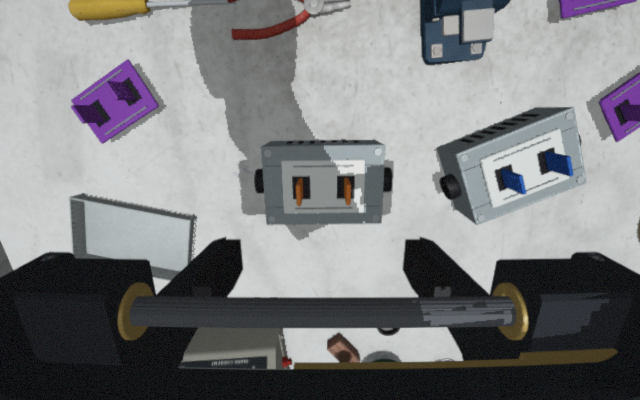

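View pics/side1.png

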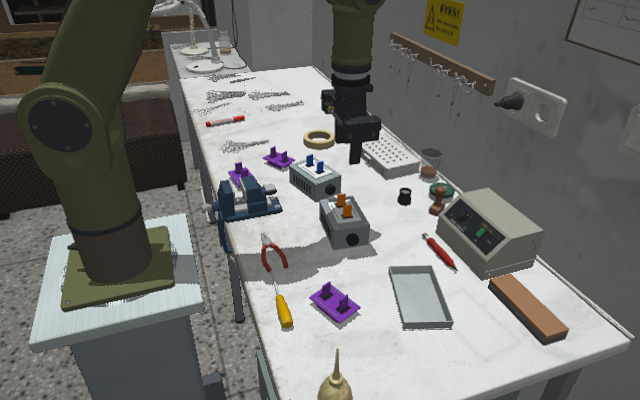

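```bash
python3 - <<'E'
from h import *
a=cv2.imread('pics/wrist1.png')[130:240,240:400]
cv2.imwrite('pics/crop3.png',cv2.resize(a,None,fx=5,fy=5,interpolation=cv2.INTER_CUBIC))
E
```

```text
(no output)
```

View pics/crop3.png

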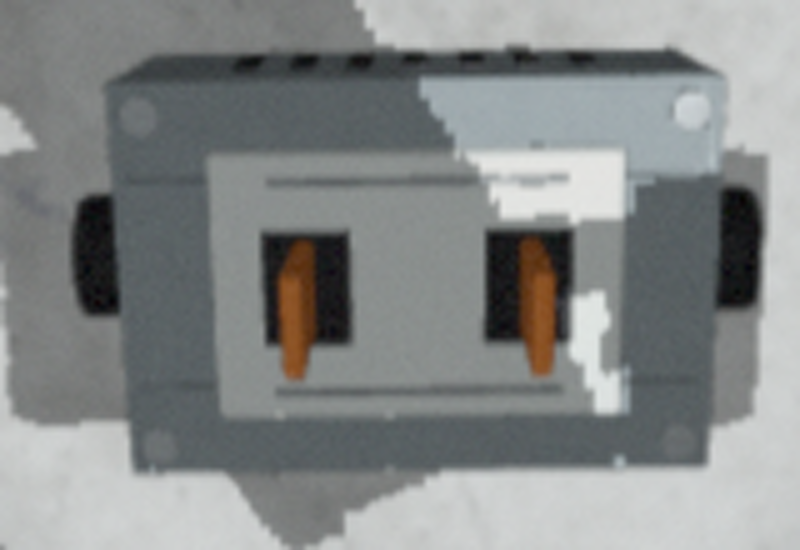

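```bash
python3 - <<'E'
from fit import *
w,t=ld('wrist1'),ld('top0')
W=lambda p:un(p,5,(240,130));T=lambda p:un(p,4.4,(290,130))
P=[(208,153),(222,415),(630,414),(628,151)]; H=[(107,85),(135,471),(708,465),(722,75)]
PT=[(250,248),(260,158),(120,140),(110,230)]
for nm,o,a in [('plate',[(w,W(P))],(.028,.042,.06)),('hous',[(w,W(H))],(.042,.062,.056)),('both',[(w,W(P)),(t,T(PT))],(.028,.042,.06))]:
    x,r,_=fit(o,*a,[.5,0,-.1]); print(nm,x.round(4),np.degrees(x[2]).round(1),r)
E
```

```text
plate [ 0.4924 -0.0433 -0.0949] -5.4 [[[0.1, -0.1], [0.1, 0.7], [-1.3, 0.1], [0.7, -0.6]]]
hous [ 0.4924 -0.044  -0.0908] -5.2 [[[-0.8, -0.5], [-0.5, 1.0], [0.3, 0.6], [1.0, -0.5]]]
both [ 0.4924 -0.0433 -0.0944] -5.4 [[[0.1, -0.0], [0.1, 0.8], [-1.3, 0.1], [0.7, -0.6]], [[0.4, 0.6], [0.6, -0.3], [-0.2, -0.4], [-0.7, 0.5]]]
```

Two views agree: the cover is at (0.4924, -0.0434), yaw -5.3°. I'll descend to TCP z of about 0.067, close gently, and check.

Emit:
{"api": "move_arm", "payload": {
  "rows": [
    [[1,-2.5,-40],[0,0,0.6],88],
    [[0,0,-40],[0,0,0],88],
    [[0,0,-30],[0,0,0],88],
    [[0,0,-20],[0,0,0],88],
    [[0,0,-11],[0,0,0],88]
  ],
  "squeeze": 15
}}

```text
t: 2.8
tcp_pos: [0.4926, -0.0399, 0.0668]
tool_rot: [0.737, 0.676, 0.0, -0.001]
contact_force: [1.2, 0.9, 0.3]
gripper_width: 0.0881
```

```bash
python3 - <<'E'
from h import *
a=grab('side','side2')['color'][140:280,260:420,::-1]; b=grab('wrist','wrist2')['color'][150:400,160:480,::-1]
cv2.imwrite('pics/crop4.png',np.hstack([cv2.resize(a,(400,350)),cv2.resize(b,(400,350))]))
from plant import manip
s=manip.sense(); print(s['t'],s['tcp_pos'],s['contact_force'])
E
```

```text
2.9 [ 0.49244466 -0.04061233  0.06704292] [-0.01954586  0.24479675 -0.06944502]
```

View pics/crop4.png

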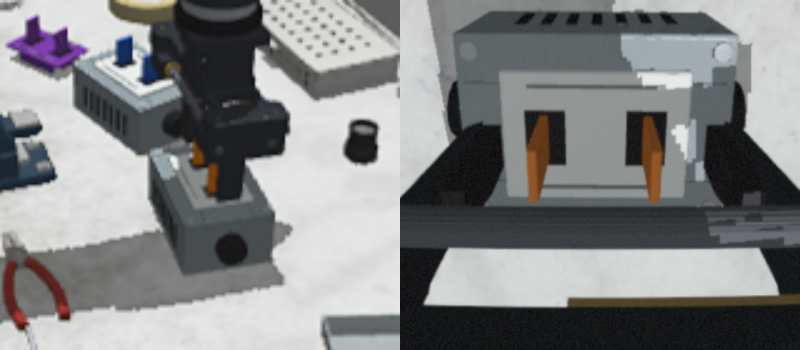

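The fingers straddle both orange tabs (side crop (205,170), wrist crop tabs at (540,160) and (652,160)), with the tabs sitting about 2 mm towards -y. I'll centre, then close.

Emit:
{"api": "move_arm", "payload": {
  "rows": [
    [[0,-2,0],[0,0,0],70],
    [[0,0,0],[0,0,0],56],
    [[0,0,0],[0,0,0],40],
    [[0,0,0],[0,0,0],25],
    [[0,0,0],[0,0,0],20]
  ],
  "squeeze": 16
}}

```text
t: 3.52
tcp_pos: [0.493, -0.0439, 0.0681]
tool_rot: [0.738, 0.675, 0.0, 0.0]
contact_force: [-0.1, 0.7, 4.6]
gripper_width: 0.0402
```

Emit:
{"api": "move_arm", "payload": {
  "rows": [
    [[0,0,0],[0,0,0],20],
    [[0,0,0],[0,0,0],20],
    [[0,0,0],[0,0,0],20]
  ]
}}

```text
t: 3.9
tcp_pos: [0.4929, -0.0438, 0.0682]
tool_rot: [0.738, 0.675, 0.0, 0.0]
contact_force: [-0.7, -0.2, 7.5]
gripper_width: 0.0287
```

```bash
python3 - <<'E'
from h import *
a=grab('side','side3')['color'][140:280,260:420,::-1]; b=grab('wrist','wrist3')['color'][150:400,160:480,::-1]
cv2.imwrite('pics/crop5.png',np.hstack([cv2.resize(a,(400,350)),cv2.resize(b,(400,350))]))
from plant import manip
s=manip.sense(); print(s['t'],s['tcp_pos'],s['contact_force'],s['gripper_width'])
E
```

```text
4.0 [ 0.49293912 -0.04385915  0.06822857] [-0.90395375 -0.02603703  6.68403683] 0.029277658884021188
```

View pics/crop5.png

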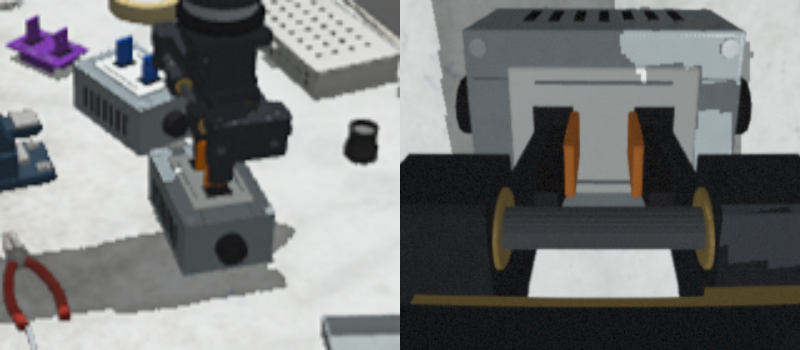

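Both tabs are squeezed in: the opening is 29 mm and they show at (572,150) and (636,150). Now lift straight up.

Emit:
{"api": "move_arm", "payload": {
  "rows": [
    [[0,0,3],[0,0,0],20],
    [[0,0,7],[0,0,0],20],
    [[0,0,12],[0,0,0],20],
    [[0,0,20],[0,0,0],20],
    [[0,0,30],[0,0,0],20]
  ],
  "squeeze": 18
}}

```text
t: 4.62
tcp_pos: [0.4922, -0.044, 0.1405]
tool_rot: [0.738, 0.675, -0.001, -0.0]
contact_force: [0.9, 0.5, -1.2]
gripper_width: 0.0288
```

```bash
python3 - <<'E'
from h import *
a=grab('side','side4')['color'][120:280,250:430,::-1]; b=grab('wrist','wrist4')['color'][100:400,120:520,::-1]
cv2.imwrite('pics/crop6.png',np.hstack([cv2.resize(a,(400,356)),cv2.resize(b,(400,356))]))
from plant import manip
s=manip.sense(); print(s['t'],s['tcp_pos'],s['contact_force'],s['gripper_width'])
E
```

```text
4.725 [ 0.49439245 -0.04402658  0.1425883 ] [-0.0859825  -0.17735687 -1.64294194] 0.02879334903098348
```

View pics/crop6.png

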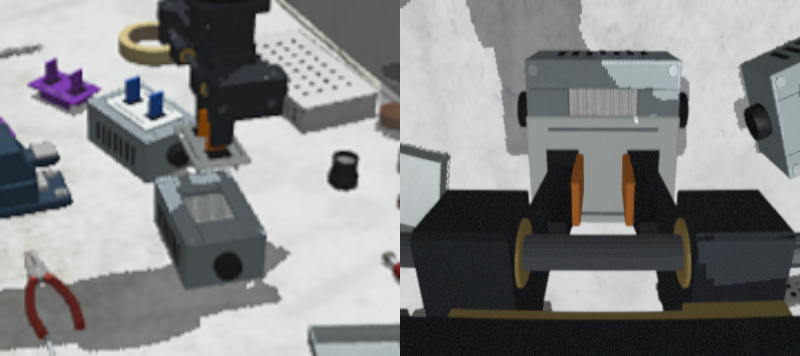

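The cover is off, with the filter visible in the open housing at side crop (210,205). It is still held at 28.8 mm. Now over to the tray, turning -12.5°.

Emit:
{"api": "move_arm", "payload": {
  "rows": [
    [[10,-40,0],[0,0,-2],20],
    [[10,-55,0],[0,0,-3],20],
    [[11,-60,0],[0,0,-3],20],
    [[10,-55,0],[0,0,-3],20],
    [[10,-38,0],[0,0,-1.5],20]
  ]
}}

```text
t: 5.35
tcp_pos: [0.5426, -0.2956, 0.1391]
tool_rot: [0.808, 0.589, -0.001, -0.0]
contact_force: [0.3, 0.2, -2.3]
gripper_width: 0.0285
```

Emit:
{"api": "move_arm", "payload": {
  "rows": [
    [[0,0,0],[0,0,0],20],
    [[0,0,0],[0,0,0],20]
  ]
}}

```text
t: 5.6
tcp_pos: [0.5432, -0.2907, 0.1392]
tool_rot: [0.807, 0.591, 0.0, -0.001]
contact_force: [0.0, 0.4, -0.8]
gripper_width: 0.0289
```

```bash
python3 - <<'E'
from h import *
a=grab('side','side5')['color'][150:350,290:490,::-1]; b=grab('wrist','wrist5')['color'][50:400,120:520,::-1];c=grab('top','top5')['color'][100:240,340:500,::-1]
cv2.imwrite('pics/crop7.png',np.hstack([cv2.resize(a,(360,360)),cv2.resize(b,(411,360))]))
cv2.imwrite('pics/crop8.png',cv2.resize(c,None,fx=4,fy=4))
from plant import manip
s=manip.sense(); q=R.from_quat(s['tool_rot']).as_matrix(); print(s['t'],s['tcp_pos'],s['contact_force'],s['gripper_width'],np.degrees(np.arctan2(q[1,0],q[0,0])))
E
```

```text
5.75 [ 0.54369521 -0.29003265  0.13967957] [-0.51252723  1.25257427 -1.71917185] 0.028451544332490027 72.54290076421347
```

View pics/crop7.png

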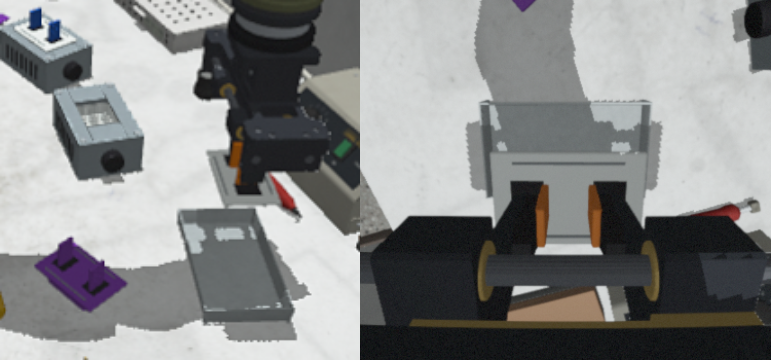

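View pics/crop8.png

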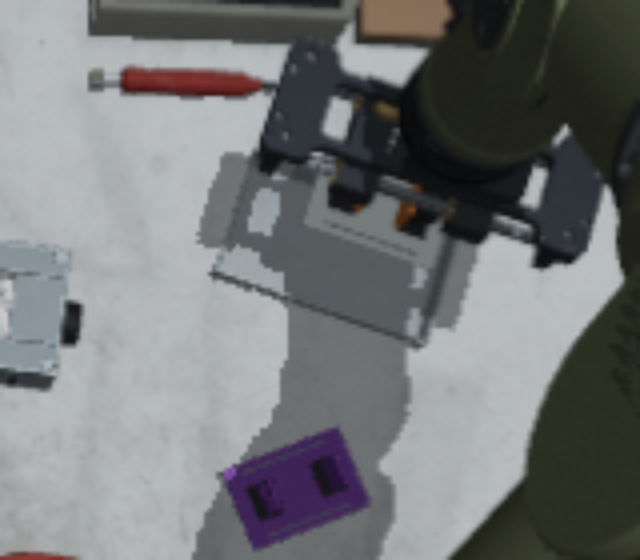

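```bash
python3 - <<'E'
from h import *
w=ld('wrist5'); print(onz(w,[(236.8,150.2),(404.2,149)],.022))
for y in (.5443,):
  r=R.from_euler('z',-17.5,degrees=True)
  print(r.apply([[-.045,-.075,0],[-.045,.075,0]])+[.5443,-.2925,.022])
  print(px(w,r.apply([[-.045,-.075,0],[-.045,.075,0]])+[.5443,-.2925,.022]))
E
```

```text
[[ 0.48225465 -0.35008083  0.022     ]
 [ 0.52571557 -0.20887011  0.022     ]]
[[ 0.4788298  -0.35049701  0.022     ]
 [ 0.52393567 -0.20743947  0.022     ]]
[[234.90948753 146.62750689]
 [405.31583794 146.57873947]]
```

The wrist view agrees on the tray to within 3 mm. The cover is aligned with it, so I'll descend.

Emit:
{"api": "move_arm", "payload": {
  "rows": [
    [[1.5,-2.5,-30],[0,0,0],20],
    [[0,0,-30],[0,0,0],20],
    [[0,0,-20],[0,0,0],20],
    [[0,0,-14],[0,0,0],20],
    [[0,0,-8],[0,0,0],20]
  ]
}}

```text
t: 6.38
tcp_pos: [0.5454, -0.2942, 0.0373]
tool_rot: [0.807, 0.591, 0.0, -0.0]
contact_force: [0.7, -0.3, -1.5]
gripper_width: 0.0283
```

Emit:
{"api": "move_arm", "payload": {
  "rows": [
    [[0,0,-2],[0,0,0],20],
    [[0,0,-2],[0,0,0],20],
    [[0,0,-1],[0,0,0],20],
    [[0,0,0],[0,0,0],20]
  ]
}}

```text
t: 6.88
tcp_pos: [0.5454, -0.2946, 0.033]
tool_rot: [0.807, 0.591, 0.0, 0.0]
contact_force: [-0.0, -0.2, -2.0]
gripper_width: 0.0288
```

```bash
python3 - <<'E'
from h import *
a=grab('side','side6')['color'][180:340,340:500,::-1]; b=grab('wrist','wrist6')['color'][50:400,120:520,::-1]
cv2.imwrite('pics/crop9.png',np.hstack([cv2.resize(a,(360,360)),cv2.resize(b,(411,360))]))
from plant import manip
s=manip.sense(); q=R.from_quat(s['tool_rot']).as_matrix(); print(s['t'],s['tcp_pos'],s['contact_force'],s['gripper_width'])
E
```

```text
6.975 [ 0.54534336 -0.29456046  0.03298133] [-0.14918324 -0.02066093 -1.29988914] 0.02890142304517042
```

View pics/crop9.png

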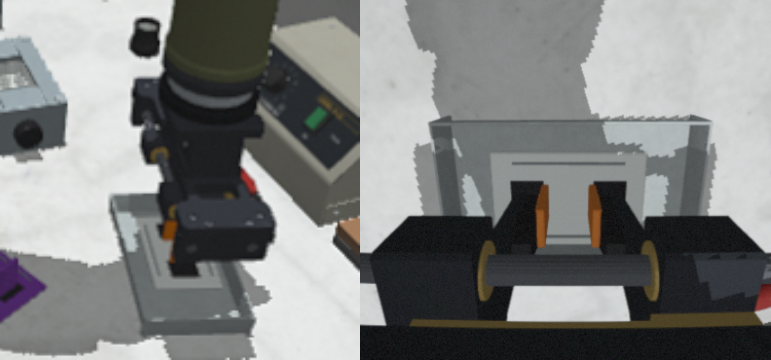

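The cover is inside the walls and parallel to the tray, with no floor contact yet. I'll creep down until the force rises.

Emit:
{"api": "move_arm", "payload": {
  "rows": [
    [[0,0,-1],[0,0,0],20],
    [[0,0,-1],[0,0,0],20],
    [[0,0,-1],[0,0,0],20],
    [[0,0,0],[0,0,0],20]
  ]
}}

```text
t: 7.48
tcp_pos: [0.5452, -0.2945, 0.0305]
tool_rot: [0.807, 0.59, -0.0, 0.0]
contact_force: [-1.8, 1.4, 5.7]
gripper_width: 0.0284
```

Contact: the z force went from -1.3 to +5.7 N. I'll release gradually.

Emit:
{"api": "move_arm", "payload": {
  "rows": [
    [[0,0,0],[0,0,0],36],
    [[0,0,0],[0,0,0],44],
    [[0,0,0],[0,0,0],54],
    [[0,0,0],[0,0,0],66],
    [[0,0,0],[0,0,0],70]
  ]
}}

```text
t: 8.1
tcp_pos: [0.5452, -0.2944, 0.0294]
tool_rot: [0.807, 0.591, 0.0, -0.0]
contact_force: [0.3, 0.1, -0.3]
gripper_width: 0.0695
```

Emit:
{"api": "move_arm", "payload": {
  "rows": [
    [[0,0,0],[0,0,0],70],
    [[0,0,8],[0,0,0],70],
    [[0,0,20],[0,0,0],70],
    [[0,0,30],[0,0,0],70],
    [[0,0,40],[0,0,0],70]
  ]
}}

```text
t: 8.72
tcp_pos: [0.545, -0.2944, 0.1296]
tool_rot: [0.807, 0.591, -0.0, -0.0]
contact_force: [0.0, 0.5, 0.3]
gripper_width: 0.0699
```

Emit:
{"api": "move_arm", "payload": {
  "rows": [
    [[-20,20,30],[0,0,0],70],
    [[-20,40,10],[0,0,0],70],
    [[-10,40,0],[0,0,0],70],
    [[0,20,0],[0,0,0],70],
    [[0,0,0],[0,0,0],70]
  ]
}}

```text
t: 9.35
tcp_pos: [0.4959, -0.1729, 0.1693]
tool_rot: [0.806, 0.592, 0.001, 0.001]
contact_force: [-0.0, 0.6, 0.6]
gripper_width: 0.0703
```

```bash
python3 - <<'E'
from h import *
a=grab('side','side7')['color'][150:350,270:490,::-1]; b=grab('top','top7')['color'][110:230,310:470,::-1]
cv2.imwrite('pics/crop10.png',cv2.resize(a,None,fx=2.7,fy=2.7,interpolation=cv2.INTER_CUBIC))
cv2.imwrite('pics/crop11.png',cv2.resize(b,None,fx=4,fy=4,interpolation=cv2.INTER_CUBIC))
from plant import manip
s=manip.sense(); print(s['t'],s['tcp_pos'],s['contact_force'],s['gripper_width'])
E
```

```text
9.45 [ 0.49562164 -0.17559445  0.16856798] [ 0.27966392  0.20205375 -0.26212183] 0.07006300020202844
```

View pics/crop10.png

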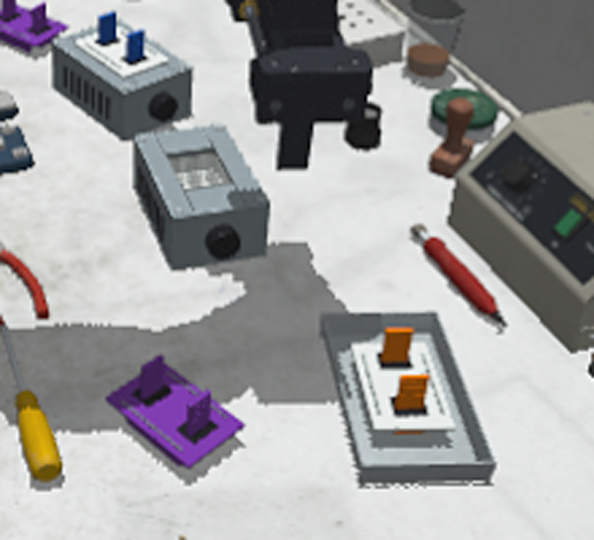

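View pics/crop11.png

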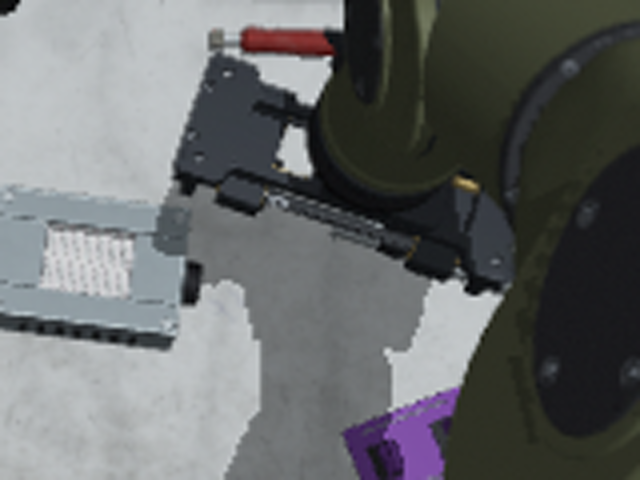

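The cover sits flat inside the tray at side crop (400,385), tabs sprung out, and the blue cover is still clipped on at (130,50). One numeric check, then I'll hand in.

```bash
python3 - <<'E'
from fit import *
s=ld('side7'); S=lambda p:un(p,2.7,(270,150))
x,r,_=fit([(s,S([(362,430),(453,430),(432,338),(350,340)]))],.028,.042,.022,[.54,-.29,-.3]); d=R.from_euler('z',17.5,degrees=True).apply([x[0]-.545,x[1]+.2925,0])
print(x,np.degrees(x[2]),r,d)
a,b=ld('side0')['color'],s['color']; print('blue diff',np.abs(a[150:200,285:335].astype(int)-b[150:200,285:335]).mean())
from plant import order
if abs(d[0])<.015 and abs(d[1])<.025: order.sign_off(); print('signed')
E
```

```text
[ 0.54300204 -0.29309295 -0.38098906] -21.829065085382773 [[[2.0, -1.4], [-1.1, -0.2], [-1.4, 2.1], [0.8, 0.4]]] [-0.00172718 -0.00116631  0.        ]
blue diff 10.917733333333333
the job is handed in; nothing more can be done
signed
```

I unlatched the orange-tabbed cover by squeezing both tabs (opening 29 mm), lifted it off its housing and lowered it into the grey tray. I released it once it touched the floor, drew the arm clear and handed the job in at about 9.5 s. No verdict is reported.

**Last checks:**
- **Cover position:** the final side view shows the cover flat and upright inside the tray walls with both tabs sprung out. A corner fit puts it about 2 mm from the tray centre.
- **Cover angle:** the same fit gives a yaw about 4° off the tray's direction. It rests on coarse corner picks with errors up to about 2 px, so I don't trust that figure. The gripper was aligned within about 0.5° at placing.
- **Blue cover:** it looks still clipped on in the final side view. My automatic image comparison of that patch was not zero (mean difference 10.9 grey levels), which disagrees. I suspect the arm or its shadow in the patch but did not look into it, and the robot was never brought near that cover.
- **Top view:** the arm hid the tray in the last top picture, so it could not confirm the placement.

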